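# Free the sharpening stone from its ratchet clamp

## Robot

A 6-joint arm with a two-finger parallel gripper is mounted at the origin on a cart in front of the work surface, level with it; the furniture and walls round the work are solid. World frame = base frame: x ahead of the robot, y to its left, z up, the work surface at z = 0. Lengths are in m, angles in rad, forces in N, time in s.
With the tool pointing down it reaches from about 0.35 to 0.775 m from the base axis. Payload 5.5 kg.
Tool frame: the origin (TCP) lies midway between the tips of the shut fingers; the grasp point (between the pads) lies ctrl.hold_point_z behind it (ctrl.hold_point_z is the distance from the TCP to the grasp point, in m); z points along the fingers, y is the direction in which the jaws open and shut (so a half turn about z gives the same grasp; the last joint's range is limited). The gripper opens to 85 mm and grips with 20 to 120 N. Pads are 22 mm wide; open, the fingers measure 114 mm over their backs; the gripper's body (76 mm by 85 mm) begins 54 mm behind the grasp point. The pads swing forward as they close: fully open they stand 13 mm farther back than shut.
Start: joints at [-1.389, 0.313, 0.046, 1.304, 0, 1.431], TCP at [0.182, -0.546, 0.231] pointing down, gripper open.
Joint ranges: [-2.76, 2.76], [-0.86, 1.69], [-1.03, 1.26], [-2.2, 2.34], [-1.47, 1.5], [-3.14, 3.14]. Speed limits (rad/s): [2.57, 2.57, 3.14, 3.14, 3.14, 3.14].

## Interface

Orientations are given as a rotation vector (axis times angle).
In Python, from station import ctrl, cams gives the robot as it stands.
- The arm moves only by the shell command python3 -m jog 'ROWS'. ROWS is JSON, one flat list of numbers, 7 for each row, row after row: the shift along the tool's x, y, z in m, then the turn, a rotation vector about the tool's x, y, z in rad, then the opening in per cent of the stroke, from 0 (shut) to 100 (fully open). A call has 1 to 20 rows; each row is the pose to reach, as a shift and turn from the pose commanded when the call began, along the tool's axes at that moment; what a row does not reach only later rows make up. A row lasts 1/10 s, in which the tool goes at most 50 mm and 8.59 degrees, less where a joint would pass 70% of its speed; a pose out of reach is approached as far as the arm can. A call with a gripper value outside its range is refused whole. The fingers move at their own pace and stop on an object; the grip force is fixed at half the most. Time passes only in rows, so rows that repeat a pose let the fingers close. It gives the time, the measured TCP pose, the force and the opening at its end, in the units of the state.
- ctrl.get_state(): the state, without advancing time (a new reading comes with each control period).
- cams.grab_frame(name): name is "side" or "top"; returns (picture, depth): 480x640x3 uint8, red, green, blue; 480x640 float32, m along the optical axis (not along the pixel's ray), 0 where there is no reading.
- cams.calibration(name): a dict with "fx", "fy", "cx", "cy" (pixels), "position" and "rotation" of the camera in the world. Camera axes: x right, y up, looking along -z (the intrinsics and any distortion apply to the point x, -y, -z); pixel columns grow to the right and rows downward; lengths in m; the calibration is good to about 2 mm. A picture is of the moment at which its call begins. calibration takes no time and is no camera call.
- ctrl.sign_off(): hands the job in, once; it reports no verdict.
The state is a dict: "clock": time; "joint_pos": joint angles; "qvel": joint speeds; "joint_efforts": joint torques, N m; "ee_pos": TCP position; "orientation": TCP orientation; "contact_force": force on the tool from outside, world axes, zero at the start; "torque": the same for the moment, N m; "gripper_width": finger opening in m.
Only numpy, scipy, OpenCV 4.12 (cv2) and the standard library are available. Lean on these libraries where they do the work, as an engineer would, in place of code of your own. Each camera call takes 0.05 s, during which the arm holds its last target.

## Task

The grey sharpening stone is clamped in the blue-jawed holder. Gently press the red thumb pad down to lift the ratchet pawl (if it binds, ease it towards the stone), keep it down while you slide the movable jaw all the way back, then draw the stone out from under the lip of the fixed jaw and lay it flat inside the wooden tray without dropping it. Leave the jaw back, and do not disturb the ink jar, lino block and gouge.

Things in the scene. Friction and masses are not known exactly. Their poses are not given: they have to be found in the camera images.
- stone_holder: sharpening-stone holder fixed on the table: wooden base 80 x 310 x 10 mm, on it a steel guide bar 36 mm wide, top 26 mm above the table. Origin under its centre; x across, y lengthwise from fixed jaw to movable jaw. The stone lies on the bar between two blue jaws 52 mm wide. On the bar at y = 80 to 142 mm a saw-toothed rack, pitch 11 mm, 6 mm high, then an end stop.
- fixed_lip (a point): top edge of the fixed jaw's lip, 53 mm above the table, where it ends over the stone: it covers 5 mm of the stone's end, 2 mm above it, so the stone must be slid at least 8 mm towards the holder's +y before it can be lifted.
- jaw_lip (a point): top edge of the movable jaw's lip, 53 mm above the table; it likewise covers 5 mm of the stone's other end while clamped and moves with the jaw.
- jaw_slide (a joint): travel of the movable jaw along the holder's +y, m: 0 = clamped on the stone, 0.045 = all the way back. About 2 N of friction; with the pawl engaged it has 2 to 5 mm of play and then is blocked towards +. When the pad is let go the pawl drops and the jaw may settle forward a few mm into the nearest tooth.
- pawl (a joint): turn of the sprung pawl on the movable jaw, rad: 0 = engaged, 0.2 = nose clear of the rack, 0.26 = end of travel. Its pin crosses the jaw 44 mm above the table; pressing the pad down turns it so that the nose lifts (+). It binds on its tooth if the jaw is pushed or dragged towards +y while the nose is still engaged (the pad then feels solid early); easing towards -y frees it.
- pawl_pad (a point): centre of the red ribbed thumb pad's top, 74 mm above the table at rest, 30 mm above the pin and 36 mm to its -y side: pressed, it swings down 8 mm and 5 mm towards -y until clear, 10 and 6 mm in all, with 2 to 5 N (more if it rubs or binds). 32 mm wide (x), 40 mm long (y); at its +y edge, 19 mm from this point, an upright red step 13 mm high, against which the jaw can be pushed back.
- stone_center (a point): centre (half-way up) of the loose grey sharpening stone, 45 x 125 x 20 mm (x, y, z), 0.25 to 0.4 kg; y lies along its length. It starts on the holder with its centre 36 mm above the table.
- tray: open wooden tray fixed on the table, outside 142 x 200 x 16 mm (x, y, z), walls 6 mm thick, floor 6 mm thick. Origin at the centre of the underside; y along its length.
- ink_jar: bystander: glass ink jar with a red lid, 60 mm across, 77 mm high; origin under its centre
- red_mug: bystander, stuck to the table: white mug with red splashes, 92 x 122 x 94 mm; origin under its centre
- lino_block: bystander: brown half-cut lino block, 90 x 120 x 23 mm; origin under its centre
- gouge_orange: bystander: gouge with a light wooden handle, 141 mm long; origin under its centre
There are look-alikes about, which are no part of the job. What is shaped like the part that bears stone_center but black is not meant.

How it is judged:
By the outcome, as a careful person would: the job done as asked, in the order asked, and still so for the second after the job is handed in, with the robot touching nothing.
It also fails if it takes over 59 s, if anything falls off the work surface, if the arm or the gripper's body presses on something with over 40 N, if the wrist force passes 120 N, or if a joint passes its speed limit or range.

## Working session

There is one attempt and no reset: what is moved stays moved. The work goes in short steps, Python scripts to look and compute and a shell command to move; the robot and the scene stay as the last step left them, time stands still between calls to the robot, and variables do not carry over. Pictures are saved under pics/ and viewed, and the job is handed in when it is done.

```bash
ls; mkdir -p pics; python3 - <<'E'
from station import ctrl,cams
import cv2,numpy as np
for n in("side","top"):
    p,d=cams.grab_frame(n); cv2.imwrite(f"pics/{n}0.png",p[:,:,::-1]); np.save(f"pics/{n}0.npy",d); np.save(f"pics/{n}0rgb.npy",p)
    print(n,cams.calibration(n))
print(ctrl.get_state(),ctrl.hold_point_z)
E
```

```text
pics
side {'fx': 547.9918489231212, 'fy': 547.9918489231212, 'cx': 313.9670895042553, 'cy': 254.10417480111713, 'position': array([0.23645409, 1.32517197, 0.57425932]), 'rotation': array([ 0.20075455, -1.66945809, -2.4229004 ])}
top {'fx': 436.4925493300376, 'fy': 436.4925493300376, 'cx': 320.4645088391658, 'cy': 242.04369259269944, 'position': array([0.35354496, 0.08265448, 1.00014409]), 'rotation': array([ 0.17064591, -0.18519328, -1.59524918])}
{'clock': 0.1, 'joint_pos': array([-1.38858285e+00,  3.13907932e-01,  4.50490761e-02,  1.30361267e+00,
        5.35632956e-06,  1.43116653e+00]), 'qvel': array([ 0.00025951, -0.0014747 ,  0.00206011,  0.00133808,  0.00221811,
        0.0007389 ]), 'joint_efforts': array([ 1.61208696e-03, -4.81726456e+01,  2.99243206e+01,  1.27275428e-02,
       -2.46865029e-04,  1.47443546e-05]), 'ee_pos': array([ 0.18176955, -0.54500563,  0.23049014]), 'orientation': array([-3.09935009e+00, -5.03102736e-01,  4.75857242e-05]), 'contact_force': array([ 0.12111645, -0.16500575, -0.47975987]), 'torque': array([ 0.04386282,  0.00029818, -0.00626482]), 'gripper_width': 0.08579302419792503} 0.0187
```

View pics/side0.png

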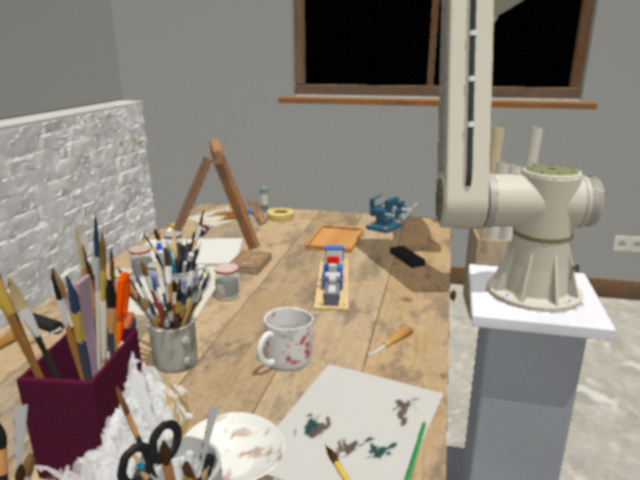

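View pics/top0.png

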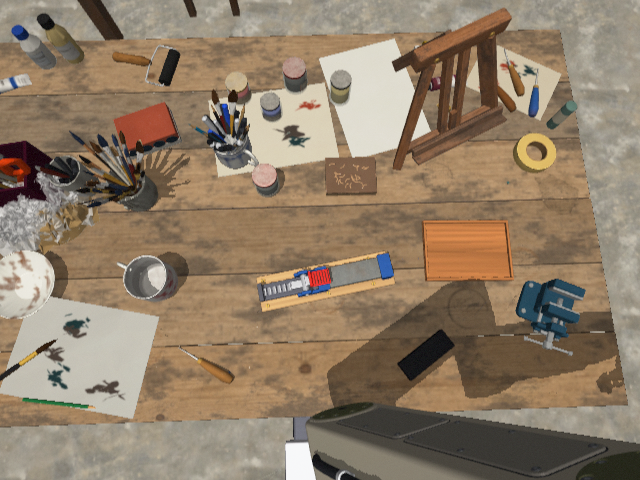

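```bash
cat > h.py <<'E'
import numpy as np,cv2
from scipy.spatial.transform import Rotation as R
from station import ctrl,cams
def cal(n):
    c=cams.calibration(n); return c,R.from_rotvec(c["rotation"]).as_matrix(),np.array(c["position"])
def ray(n,u,v):
    c,M,p=cal(n); u=np.asarray(u,float);v=np.asarray(v,float)
    d=np.stack([(u-c["cx"])/c["fx"],-(v-c["cy"])/c["fy"],-np.ones_like(u)],-1)
    return p,d@M.T
def onz(n,u,v,z):
    p,d=ray(n,u,v); return p+d*((z-p[2])/d[...,2])[...,None]
def cloud(n,D):
    v,u=np.mgrid[0:480,0:640]; p,d=ray(n,u,v); return p+d*D[...,None]
def tri(u1,v1,u2,v2):
    p,a=ray("top",u1,v1);q,b=ray("side",u2,v2)
    t=np.linalg.lstsq(np.stack([a,-b],1),q-p,rcond=None)[0]
    A=p+a*t[0];B=q+b*t[1]; return (A+B)/2,np.linalg.norm(A-B)
def proj(n,P):
    c,M,p=cal(n); q=(np.asarray(P)-p)@M; return c["cx"]+c["fx"]*q[...,0]/-q[...,2], c["cy"]-c["fy"]*q[...,1]/-q[...,2]
def crop(p,u0,u1,v0,v1,k,name): cv2.imwrite(name,cv2.resize(p[v0:v1,u0:u1,::-1],None,fx=k,fy=k,interpolation=cv2.INTER_CUBIC))
E
python3 - <<'E'
from h import *
p=np.load("pics/top0rgb.npy");D=np.load("pics/top0.npy")
q=np.load("pics/side0rgb.npy");E=np.load("pics/side0.npy")
crop(p,245,410,235,325,4.8,"pics/tc.png"); crop(q,290,375,220,320,6,"pics/sc.png")
C=cloud("top",D);S=cloud("side",E)
for nm,u,v in[("table",330,340),("table2",400,220),("stone",355,272),("pad",319,279),("fixed",386,265),("trayfloor",467,250),("black",426,355)]:
    print(nm,C[v,u].round(4))
for nm,rgb,X in(("top",p,C),("side",q,S)):
    h=cv2.cvtColor(rgb,cv2.COLOR_RGB2HSV); r=rgb.astype(int)
    red=(r[...,0]>150)&(r[...,1]<70)&(r[...,2]<80)
    blue=(r[...,2]>100)&(r[...,0]<70)&(r[...,1]<110)
    for k,m in(("red",red),("blue",blue)):
        n,l,s,c=cv2.connectedComponentsWithStats(m.astype(np.uint8))
        for i in range(1,n):
            if s[i,4]>25: print(nm,k,s[i],c[i].round(1),np.median(X[l==i],0).round(4))
E
```

```text
table [ 0.3577  0.0555 -0.0024]
table2 [ 0.6312 -0.1217 -0.0014]
stone [ 0.502  -0.0038  0.0469]
pad [0.4845 0.0764 0.0785]
fixed [ 0.5143 -0.0721  0.054 ]
trayfloor [ 0.552  -0.2714  0.0056]
black [ 0.3189 -0.1519  0.0189]
top red [  0 159  15   7  71] [  5.6 161.3] [0.6964 0.6463 0.2487]
top red [ 14 169  10   6  35] [ 18.5 171.5] [0.7007 0.6634 0.1891]
top red [308 269  23  18 267] [318.9 277.3] [0.4889 0.0765 0.0736]
top blue [12 25 11 11 88] [17.  29.8] [1.0838 0.7595 0.1174]
top blue [10 78  7 10 34] [12.7 82.4] [1.0156 0.8304 0.0147]
top blue [530  88   9  26 169] [534.3 101.2] [ 0.924  -0.4784  0.014 ]
top blue [222 104   8  23  94] [225.9 113.3] [0.8455 0.2677 0.1368]
top blue [208 129  15  11  29] [214.3 133.3] [0.8138 0.2981 0.1094]
top blue [377 254  17  24 285] [384.8 265.4] [ 0.5141 -0.0695  0.0523]
top blue [294 270  13   7  37] [300.2 272.7] [0.5039 0.1172 0.054 ]
top blue [298 284  32  12 134] [315.5 289.8] [0.465  0.0802 0.0521]
side red [328 257  10   6  50] [332.5 259.3] [0.485  0.0976 0.0844]
side red [118 276  12  64 297] [123.3 301.9] [0.6955 0.6635 0.2115]
side blue [374 206  12   7  42] [379.5 208.7] [ 0.435  -0.4096  0.0718]
side blue [371 223  13   7  52] [377.3 226.1] [ 0.4362 -0.4018  0.0159]
side blue [385 222  16   9  63] [391.8 225.6] [ 0.3919 -0.4202  0.0157]
side blue [171 259   5  14  34] [173.  266.1] [0.8006 0.3093 0.121 ]
```

View pics/tc.png

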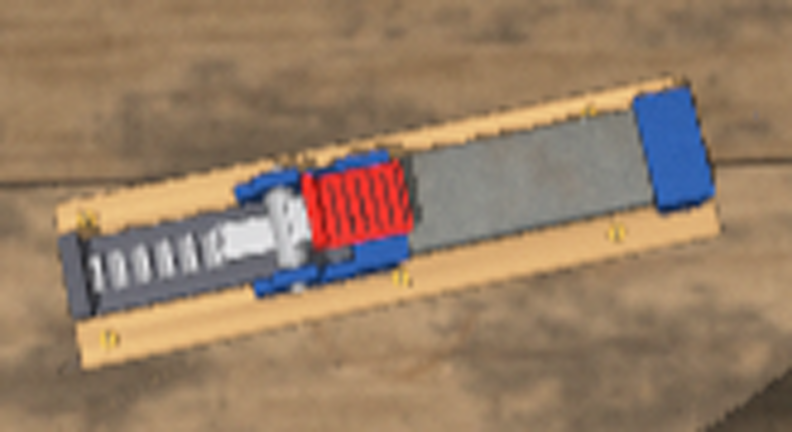

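View pics/sc.png

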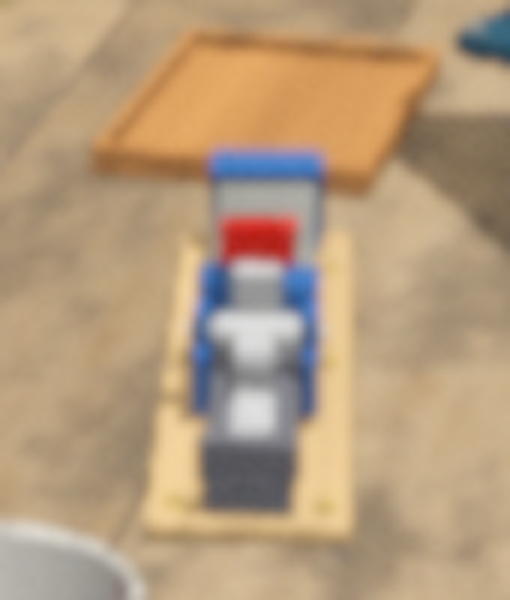

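```bash
python3 - <<'E'
from h import *
p=np.load("pics/top0rgb.npy");D=np.load("pics/top0.npy");C=cloud("top",D)
r=p.astype(int)
# wooden base corners (crop read), tops at z=.01
cr=np.array([[58,207],[85,368],[720,232],[688,75]],float)/4.8+[245,235]
B=onz("top",cr[:,0],cr[:,1],0.010);print("base",B.round(4),B.mean(0).round(4),np.linalg.norm(np.diff(B,axis=0),axis=1))
a=(B[0]+B[1]-B[2]-B[3])[:2];print("axis deg from +y",np.degrees(np.arctan2(-a[0],a[1])))
# stone: depth between .04 and .05
h=cv2.cvtColor(p,cv2.COLOR_RGB2HSV)
V,U=np.mgrid[0:480,0:640]
m=(U>325)&(U<382)&(V>245)&(V<300)&(C[...,2]>.036)&(C[...,2]<.056)&(h[...,1]<70)
P=C[m];print(m.sum(),np.median(P,0))
rc=cv2.minAreaRect(C[m][:,:2].astype(np.float32)*1000);print("stone",rc)
blue=(r[...,2]>100)&(r[...,0]<70)&(r[...,1]<110)&(U>370)&(U<400)&(V>250)&(V<285)&(C[...,2]>.045)
print("fixedjaw",cv2.minAreaRect(C[blue][:,:2].astype(np.float32)*1000),np.median(C[blue],0))
red=(r[...,0]>150)&(r[...,1]<80)&(r[...,2]<90)&(U>300)&(U<340)&(V>260)&(V<300)
X=onz("top",U[red],V[red],0.074);print("red on .074",cv2.minAreaRect(X[:,:2].astype(np.float32)*1000),np.percentile(C[red][:,2],[5,25,50,75,95]))
# tray
t=(h[...,0]<15)&(h[...,1]>110)&(U>415)&(U<520)&(V>212)&(V<288)&(h[...,2]>110)
n,l,s,c=cv2.connectedComponentsWithStats(t.astype(np.uint8));i=1+np.argmax(s[1:,4]);t=l==i
X=onz("top",U[t],V[t],.016);print("tray",s[i],cv2.minAreaRect(X[:,:2].astype(np.float32)*1000),np.percentile(C[t][:,2],[5,50,95]))
crop(p,410,530,205,295,6.5,"pics/tray.png");crop(p,300,345,255,305,12,"pics/pad.png")
E
```

```text
base [[ 0.5007  0.2171  0.01  ]
 [ 0.4245  0.2045  0.01  ]
 [ 0.4788 -0.097   0.01  ]
 [ 0.5553 -0.0869  0.01  ]] [0.4898 0.0594 0.01  ] [0.07724751 0.30631538 0.07719321]
axis deg from +y 10.194228812534613
1014 [ 0.50133145 -0.00184159  0.04505937]
stone ((500.3270568847656, 3.4415817260742188), (47.61363983154297, 124.52558898925781), 11.907681465148926)
fixedjaw ((436.29364013671875, -10.865966796875), (50.28730773925781, 244.63214111328125), 53.119102478027344) [ 0.51346919 -0.06949676  0.05227307]
red on .074 ((489.5348815917969, 76.23348236083984), (34.61422348022461, 44.36024856567383), 9.704320907592773) [0.06951858 0.07237759 0.07363127 0.07522181 0.08691319]
tray [ 422  219   92   63 5189] ((551.2161254882812, -268.4320373535156), (206.71536254882812, 144.29615783691406), 88.84796905517578) [0.0018264  0.00544698 0.01540519]
```

View pics/tray.png

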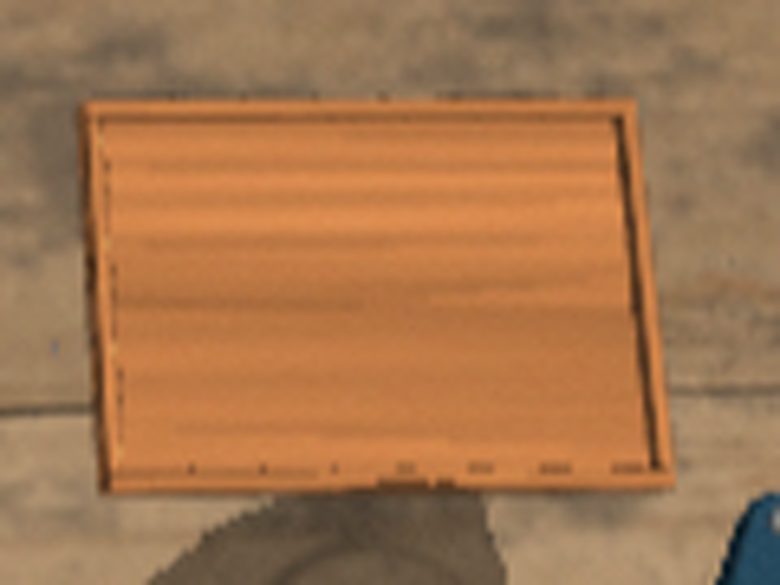

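View pics/pad.png

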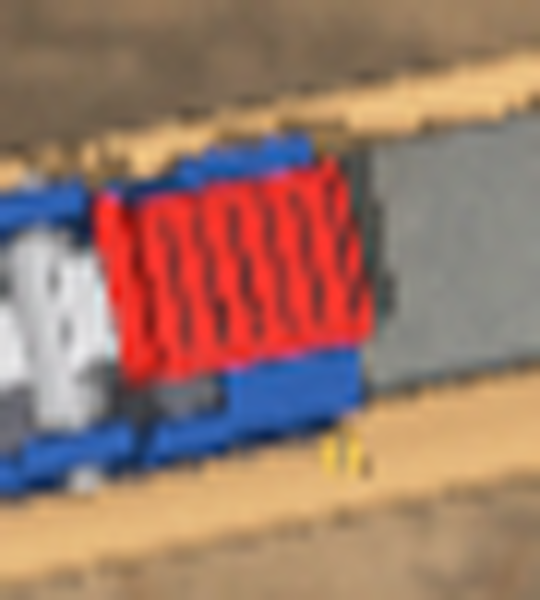

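```bash
python3 - <<'E'
from h import *
th=np.radians(10.2);yh=np.array([-np.sin(th),np.cos(th)]);xh=np.array([np.cos(th),np.sin(th)])
def loc(P): d=P[:2]-np.array([.4898,.0594]); return (d@xh*1000).round(1),(d@yh*1000).round(1)
def tc(x,y,z): return onz("top",np.array(245+x/4.8),np.array(235+y/4.8),z)
def pc(x,y,z): return onz("top",np.array(300+x/12),np.array(255+y/12),z)
for nm,P in [("lip in a",tc(632,97,.053)),("lip in b",tc(655,212,.053)),("lip out a",tc(690,88,.053)),("lip out b",tc(715,200,.053)),
 ("pad -y a",pc(340,160,.074)),("pad -y b",pc(372,335,.074)),("step top a",pc(97,200,.087)),("step top b",pc(130,380,.087)),("step foot a",pc(150,190,.074)),("stone edge a",tc(500,137,.046)),("stone edge b",tc(520,232,.046)), ("stopend a",tc(62,238,.032)),("stopend b",tc(72,318,.032))]:
    print(nm,P.round(4),loc(P))
# side/top triangulation: step top corners (side crop x6 from 290,220)
for nm,t,s in [("step top L/far x",(97,200),(223,217)),("step top near",(130,380),(296,217))]:
    print(nm,tri(300+t[0]/12,255+t[1]/12,290+s[0]/6,220+s[1]/6))
# fixed lip top outer edge: side crop far corner
for nm,t,s in [("fixed out a",(690,88),(212,150)),("fixed out b",(715,200),(325,150))]:
    X=tri(245+t[0]/4.8,235+t[1]/4.8,290+s[0]/6,220+s[1]/6);print(nm,X,loc(X[0]))
X=tri(410+85/6.5,205+102/6.5,290+95/6,220+160/6);print("tray corner +x+y",X)
def tr(x,y): return onz("top",np.array(410+x/6.5),np.array(205+y/6.5),.016)
T=np.array([tr(83,101),tr(636,101),tr(674,490),tr(103,491)]);print(T.round(4),T.mean(0),np.linalg.norm(np.diff(T,axis=0),axis=1))
E
```

```text
lip in a [ 0.537 -0.053  0.053] (np.float64(26.6), np.float64(-119.0))
lip in b [ 0.4834 -0.0602  0.053 ] (np.float64(-27.5), np.float64(-116.6))
lip out a [ 0.5404 -0.0801  0.053 ] (np.float64(25.1), np.float64(-146.2))
lip out b [ 0.488  -0.0879  0.053 ] (np.float64(-27.8), np.float64(-144.7))
pad -y a [0.5075 0.0556 0.074 ] (np.float64(16.8), np.float64(-6.9))
pad -y b [0.4759 0.051  0.074 ] (np.float64(-15.1), np.float64(-5.8))
step top a [0.4996 0.099  0.087 ] (np.float64(16.7), np.float64(37.2))
step top b [0.4677 0.0941 0.087 ] (np.float64(-15.7), np.float64(38.0))
step foot a [0.5032 0.0897 0.074 ] (np.float64(18.5), np.float64(27.5))
stone edge a [0.5215 0.0082 0.046 ] (np.float64(22.1), np.float64(-56.1))
stone edge b [0.4771 0.0011 0.046 ] (np.float64(-22.8), np.float64(-55.2))
stopend a [0.4829 0.2122 0.032 ] (np.float64(20.3), np.float64(151.6))
stopend b [0.4459 0.2077 0.032 ] (np.float64(-17.0), np.float64(153.7))
step top L/far x (array([0.49887523, 0.09890066, 0.09139753]), np.float64(6.26699479396228e-05))
step top near (array([0.46821576, 0.0941555 , 0.09210096]), np.float64(0.002391809748313699))
fixed out a (array([ 0.54138079, -0.07978732,  0.05381331]), np.float64(0.0022434636925879894)) (np.float64(26.1), np.float64(-146.1))
fixed out b (array([ 0.48913642, -0.08734693,  0.05543447]), np.float64(0.002864594416955245)) (np.float64(-26.6), np.float64(-144.3))
tray corner +x+y (array([ 0.62400443, -0.17408418,  0.0089228 ]), np.float64(0.001939496343373631))
[[ 0.6235 -0.1715  0.016 ]
 [ 0.6173 -0.3712  0.016 ]
 [ 0.4762 -0.3663  0.016 ]
 [ 0.4822 -0.1664  0.016 ]] [ 0.54976023 -0.26885413  0.016     ] [0.19983935 0.14118808 0.19999371]
```

```bash
cat >> h.py <<'E'
TH=np.radians(10.0);YH=np.array([-np.sin(TH),np.cos(TH),0]);XH=np.array([np.cos(TH),np.sin(TH),0])
PAD=np.array([.4879,.0728,.074])
def go(P,th,flip=0,show=True):
    """target TCP world P, tool y along holder-x dir of angle th (or opposite)"""
    s=ctrl.get_state();Rc=R.from_rotvec(s["orientation"])
    y=np.array([np.cos(th),np.sin(th),0])*(-1 if flip else 1);z=np.array([0,0,-1.]);x=np.cross(y,z)
    Rt=R.from_matrix(np.stack([x,y,z],1))
    print("shift",Rc.inv().apply(np.array(P)-s["ee_pos"]).round(4),"turn",(Rc.inv()*Rt).as_rotvec().round(4))
def st():
    s=ctrl.get_state();Rm=R.from_rotvec(s["orientation"]).as_matrix()
    print("t",round(s["clock"],2),"tcp",s["ee_pos"].round(4),"F",s["contact_force"].round(1),"w",round(s["gripper_width"],4),"\ntoolx",Rm[:,0].round(3),"y",Rm[:,1].round(3),"z",Rm[:,2].round(3),"q",s["joint_pos"].round(2))
E
python3 -c "
from h import *
st()
for f in(0,1): go(PAD+4e-3*YH+[0,0,.06],TH,f)
"
```

```text
t 0.1 tcp [ 0.1818 -0.545   0.2305] F [ 0.1 -0.2 -0.5] w 0.0858 
toolx [0.949 0.316 0.   ] y [ 0.316 -0.949 -0.002] z [-0.     0.002 -1.   ] q [-1.39  0.31  0.05  1.3   0.    1.43]
shift [ 0.4864 -0.493   0.0974] turn [-1.2000e-03 -1.4000e-03 -1.4235e+00]
shift [ 0.4864 -0.493   0.0974] turn [-1.4000e-03  1.2000e-03  1.7181e+00]
```

```bash
python3 -m jog '[0.486,-0.493,0.03,0,0,-1.42,0, 0.486,-0.493,0.03,0,0,-1.42,0, 0.486,-0.493,0.03,0,0,-1.42,0, 0.486,-0.493,0.03,0,0,-1.42,0, 0.486,-0.493,0.03,0,0,-1.42,0, 0.486,-0.493,0.03,0,0,-1.42,0, 0.486,-0.493,0.03,0,0,-1.42,0, 0.486,-0.493,0.03,0,0,-1.42,0, 0.486,-0.493,0.03,0,0,-1.42,0, 0.486,-0.493,0.03,0,0,-1.42,0, 0.486,-0.493,0.03,0,0,-1.42,0, 0.486,-0.493,0.03,0,0,-1.42,0, 0.486,-0.493,0.03,0,0,-1.42,0, 0.486,-0.493,0.03,0,0,-1.42,0, 0.486,-0.493,0.03,0,0,-1.42,0, 0.486,-0.493,0.03,0,0,-1.42,0, 0.486,-0.493,0.03,0,0,-1.42,0, 0.486,-0.493,0.03,0,0,-1.42,0, 0.486,-0.493,0.03,0,0,-1.42,0, 0.486,-0.493,0.03,0,0,-1.42,0]'; python3 -c "
from h import *
st(); go(PAD+4e-3*YH+[0,0,.02],TH)
"
```

```text
clock: 2.1
ee_pos: [0.4869, 0.075, 0.2015]
orientation: [2.025, 2.401, 0.0]
contact_force: [-0.2, -0.2, 0.3]
gripper_width: -0.0002
t 2.1 tcp [0.4869 0.075  0.2015] F [-0.2 -0.2  0.3] w -0.0002 
toolx [-0.168  0.986 -0.   ] y [0.986 0.168 0.   ] z [ 0. -0. -1.] q [-0.01  0.17 -0.22  1.19 -0.    1.39]
shift [0.0017 0.0006 0.1075] turn [ 0.0003  0.0002 -0.0052]
```

```bash
python3 -m jog '[0.002,0,0.05,0,0,-0.005,0, 0.002,0,0.097,0,0,-0.005,0, 0.002,0,0.107,0,0,-0.005,0, 0.002,0.0005,0.107,0,0,-0.005,0, 0.002,0.0005,0.107,0,0,-0.005,0]'; python3 -c "
from h import *
st()
for n in('top','side'):
    p,d=cams.grab_frame(n)
    crop(p,*((245,410,235,325,4.8) if n=='top' else (290,375,200,300,6)),'pics/a_%s.png'%n)
"
```

```text
clock: 2.6
ee_pos: [0.4885, 0.0777, 0.096]
orientation: [2.017, 2.406, 0.002]
contact_force: [-0.3, -0.3, 0.8]
gripper_width: 0.0001
t 2.6 tcp [0.4885 0.0777 0.096 ] F [-0.3 -0.3  0.8] w 0.0001 
toolx [-0.175  0.985 -0.001] y [0.985 0.175 0.002] z [ 0.002 -0.    -1.   ] q [-0.    0.24 -0.39  0.93 -0.    1.39]
```

View pics/a_top.png

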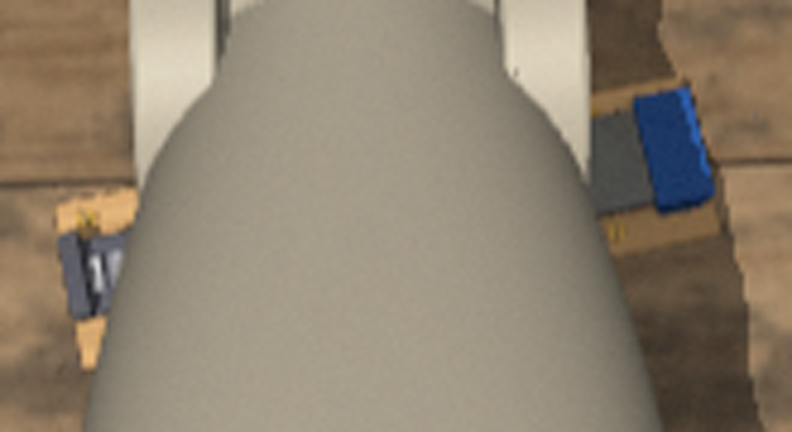

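View pics/a_side.png

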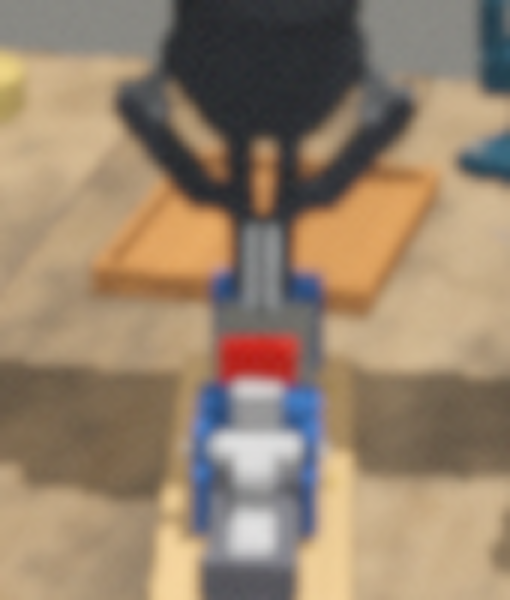

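```bash
python3 -m jog '[-0.002,0,0.01,0,0,0,0, -0.002,0,0.018,0,0,0,0, -0.002,0,0.020,0,0,0,0, -0.002,0,0.022,0,0,0,0, -0.002,0,0.022,0,0,0,0]'; python3 -c "
from h import *
st()"
```

```text
clock: 3.2
ee_pos: [0.4873, 0.0757, 0.0723]
orientation: [2.018, 2.408, -0.001]
contact_force: [-2.4, -1.6, 4.1]
gripper_width: 0.0
t 3.2 tcp [0.4873 0.0757 0.0723] F [-2.4 -1.6  4.1] w 0.0 
toolx [-0.175  0.985 -0.001] y [ 0.985  0.175 -0.001] z [-0.    -0.001 -1.   ] q [-0.01  0.27 -0.43  0.87 -0.    1.39]
```

```bash
python3 -m jog '[-0.0007,0,0.001,0,0,0,0, -0.0014,0,0.002,0,0,0,0, -0.002,0,0.003,0,0,0,0, -0.002,0,0.003,0,0,0,0]';  python3 -m jog '[-0.0007,0,0.001,0,0,0,0, -0.0014,0,0.002,0,0,0,0, -0.0014,0,0.002,0,0,0,0]'
```

```text
clock: 3.6
ee_pos: [0.4877, 0.0736, 0.0696]
orientation: [2.018, 2.408, -0.001]
contact_force: [-2.0, -3.0, 6.1]
gripper_width: 0.0002
clock: 3.9
ee_pos: [0.4879, 0.0722, 0.0676]
orientation: [2.018, 2.407, -0.001]
contact_force: [-1.6, -2.2, 6.4]
gripper_width: -0.0002
```

```bash
python3 -m jog '[-0.0005,0,0.001,0,0,0,0, -0.001,0,0.002,0,0,0,0, -0.001,0,0.002,0,0,0,0]';  python3 -m jog '[-0.0005,0,0.001,0,0,0,0, -0.0005,0,0.001,0,0,0,0]'; python3 -c "
from h import *
st()
for n in('side',):
    p,d=cams.grab_frame(n)
    crop(p,*((245,410,235,325,4.8) if n=='top' else (290,375,220,320,6)),'pics/b_%s.png'%n)
"
```

```text
clock: 4.2
ee_pos: [0.4882, 0.0715, 0.0662]
orientation: [2.017, 2.408, -0.0]
contact_force: [-3.5, -1.4, 9.8]
gripper_width: -0.0
clock: 4.4
ee_pos: [0.4883, 0.0714, 0.0659]
orientation: [2.017, 2.408, 0.001]
contact_force: [-5.5, -0.4, 15.7]
gripper_width: 0.0003
t 4.4 tcp [0.4883 0.0714 0.0659] F [-5.5 -0.4 15.7] w 0.0003 
toolx [-0.175  0.985  0.   ] y [0.985 0.175 0.001] z [ 0.001  0.    -1.   ] q [-0.02  0.27 -0.44  0.86  0.    1.38]
```

View pics/b_side.png

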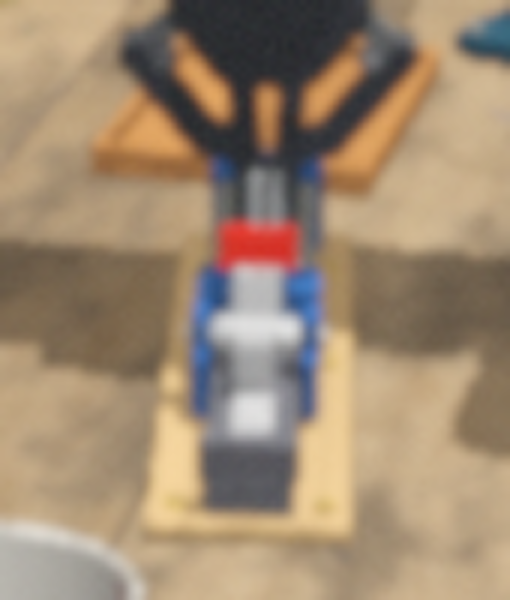

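```bash
python3 -m jog '[0,0,-0.0008,0,0,0,0, 0.001,0,-0.001,0,0,0,0, 0.002,0,-0.001,0,0,0,0, 0.003,0,-0.001,0,0,0,0]';python3 -m jog '[0.001,0,0,0,0,0,0, 0.002,0,0,0,0,0,0, 0.003,0,0,0,0,0,0]'
```

```text
clock: 4.85
ee_pos: [0.4877, 0.0738, 0.0662]
orientation: [2.017, 2.407, -0.001]
contact_force: [-3.0, -3.1, 9.5]
gripper_width: 0.0003
clock: 5.15
ee_pos: [0.4873, 0.0767, 0.0662]
orientation: [2.017, 2.407, -0.001]
contact_force: [-3.2, -2.4, 10.1]
gripper_width: 0.0
```

```bash
python3 -m jog '[0.0015,0,0,0,0,0,0, 0.003,0,0,0,0,0,0, 0.0045,0,0,0,0,0,0, 0.006,0,0,0,0,0,0]'; python3 -c "
from h import *
st()
for n in('side',):
    p,d=cams.grab_frame(n)
    crop(p,*((245,410,235,325,4.8) if n=='top' else (290,375,220,320,6)),'pics/c_%s.png'%n)
"
```

```text
clock: 5.55
ee_pos: [0.4862, 0.0826, 0.0662]
orientation: [2.017, 2.407, -0.001]
contact_force: [-4.7, -3.2, 10.9]
gripper_width: -0.0001
t 5.55 tcp [0.4862 0.0826 0.0662] F [-4.7 -3.2 10.9] w -0.0001 
toolx [-0.175  0.985 -0.001] y [0.985 0.175 0.   ] z [ 0.    -0.001 -1.   ] q [ 0.01  0.27 -0.44  0.86 -0.    1.4 ]
```

View pics/c_side.png

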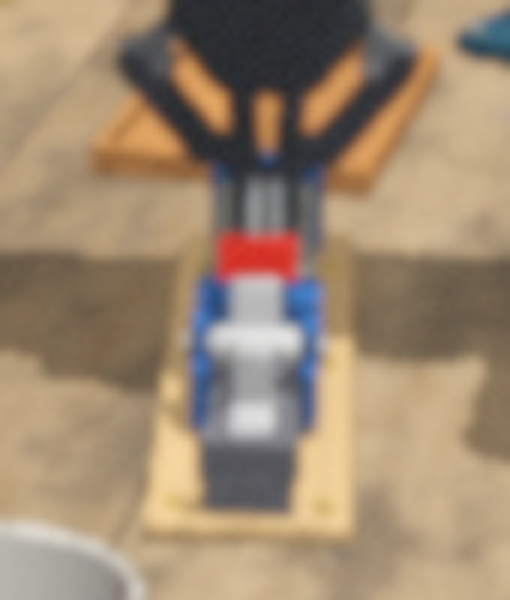

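```bash
python3 -m jog '[0.002,0,0,0,0,0,0, 0.004,0,0,0,0,0,0, 0.006,0,0,0,0,0,0, 0.008,0,0,0,0,0,0, 0.01,-0.0005,0,0,0,0,0, 0.012,-0.0005,0,0,0,0,0]'
python3 -m jog '[0.002,0,0,0,0,0,0, 0.004,0,0,0,0,0,0, 0.006,0,0,0,0,0,0, 0.008,0,0,0,0,0,0, 0.01,-0.0005,0,0,0,0,0, 0.012,-0.0005,0,0,0,0,0]'
```

```text
clock: 6.2
ee_pos: [0.484, 0.0944, 0.0663]
orientation: [2.017, 2.407, 0.0]
contact_force: [-2.3, -3.2, 8.3]
gripper_width: 0.0
clock: 6.8
ee_pos: [0.4818, 0.1062, 0.0663]
orientation: [2.017, 2.407, 0.001]
contact_force: [-1.4, -2.5, 7.7]
gripper_width: -0.0003
```

```bash
python3 -m jog '[0.0015,0,0,0,0,0,0, 0.003,0,0,0,0,0,0, 0.0045,0,0,0,0,0,0, 0.006,0,0,0,0,0,0, 0.0075,0,0,0,0,0,0]'
python3 -m jog '[0.001,0,0,0,0,0,0, 0.002,0,0,0,0,0,0, 0.003,0,0,0,0,0,0]'
python3 -m jog '[0.001,0,0,0,0,0,0, 0.002,0,0,0,0,0,0]'
```

```text
clock: 7.3
ee_pos: [0.4805, 0.1136, 0.0663]
orientation: [2.017, 2.407, 0.001]
contact_force: [-0.7, -5.4, 8.8]
gripper_width: 0.0003
clock: 7.6
ee_pos: [0.4805, 0.1143, 0.0668]
orientation: [2.015, 2.402, -0.004]
contact_force: [-2.3, -12.4, 13.3]
gripper_width: -0.0001
clock: 7.8
ee_pos: [0.4805, 0.1149, 0.0673]
orientation: [2.015, 2.399, -0.007]
contact_force: [-2.7, -18.0, 17.2]
gripper_width: -0.0002
```

```bash
python3 -c "
from h import *
st()
for n in('side',):
    p,d=cams.grab_frame(n)
    crop(p,*((245,410,235,325,4.8) if n=='top' else (290,375,220,320,6)),'pics/d_%s.png'%n)
"
```

```text
t 7.8 tcp [0.4805 0.1149 0.0673] F [ -2.7 -18.   17.2] w -0.0002 
toolx [-0.173  0.985 -0.01 ] y [0.985 0.173 0.002] z [ 0.004 -0.009 -1.   ] q [ 0.08  0.27 -0.44  0.86 -0.01  1.47]
```

View pics/d_side.png

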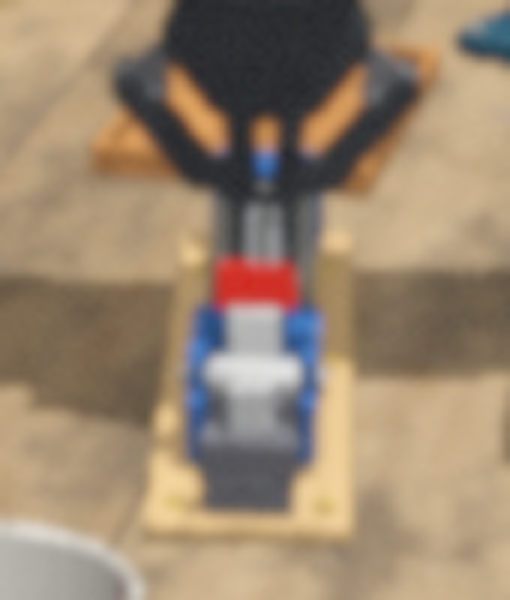

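```bash
python3 -c "
from h import *
O=np.array([.4898,.0594,0])
for d in(0,35,40,45):
    u,v=proj('side',O+YH*(.0496+d/1000)+[0,0,.049]); print(d,(u-290)*6,(v-220)*6)
"
```

```text
0 259.7138586462247 325.1399622953104
35 257.2472400779932 359.268670436026
40 256.8848209683142 364.2831855208291
45 256.5198097773449 369.3335652451726
```

```bash
python3 -m jog '[-0.001,0,-0.001,0,0,0,0, -0.003,0,-0.001,0,0,0,0, -0.003,0,-0.004,0,0,0,0, -0.003,0,-0.008,0,0,0,0, -0.003,0,-0.012,0,0,0,0, -0.003,0,-0.03,0,0,0,0, -0.003,0,-0.07,0,0,0,0, -0.003,0,-0.11,0,0,0,0, -0.003,0,-0.11,0,0,0,60, -0.003,0,-0.11,0,0,0,100]'
python3 -c "
from h import *
st(); go([.4999,0,.17],TH); go([.45,-.15,.25],TH)
p,d=cams.grab_frame('side'); crop(p,290,375,220,320,6,'pics/e_side.png')
"
```

```text
clock: 8.85
ee_pos: [0.4801, 0.116, 0.1762]
orientation: [2.016, 2.407, 0.003]
contact_force: [-1.0, 0.0, -0.6]
gripper_width: 0.0282
t 8.85 tcp [0.4801 0.116  0.1762] F [-1.   0.  -0.6] w 0.0282 
toolx [-0.175  0.984 -0.   ] y [0.984 0.175 0.002] z [ 0.002  0.    -1.   ] q [ 0.07  0.18 -0.27  1.12  0.    1.47]
shift [-0.1177 -0.0009  0.0062] turn [0.0023 0.0002 0.0018]
shift [-0.2566 -0.0761 -0.074 ] turn [0.0023 0.0002 0.0018]
```

View pics/e_side.png

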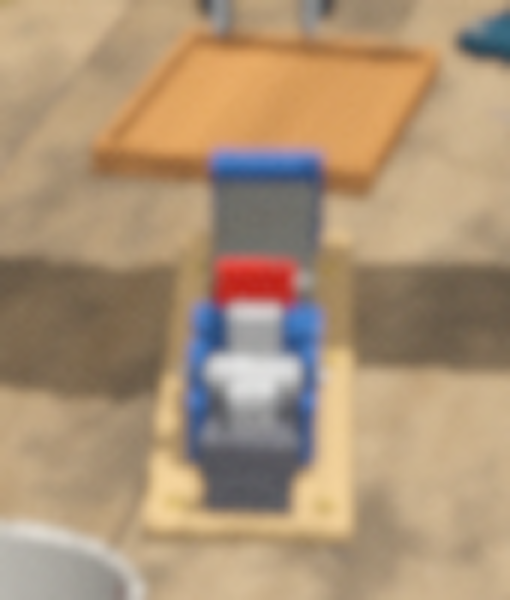

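```bash
python3 -m jog '[0.05,0,-0.03,0,0,0,100, 0.1,-0.03,-0.05,0,0,0,100, 0.15,-0.05,-0.05,0,0,0,100, 0.2,-0.08,-0.05,0,0,0,100, 0.2,-0.08,-0.05,0,0,0,100]'
python3 -c "
from h import *
st()
p,d=cams.grab_frame('top'); crop(p,245,410,235,325,4.8,'pics/f_top.png'); cv2.imwrite('pics/f_full.png',p[:,:,::-1])
go([.4999,0,.15],TH)
"
```

```text
clock: 9.4
ee_pos: [0.3626, 0.3002, 0.2238]
orientation: [-2.014, -2.409, 0.004]
contact_force: [-0.6, 0.3, -0.4]
gripper_width: 0.0849
t 9.4 tcp [0.3626 0.3002 0.2238] F [-0.6  0.3 -0.4] w 0.0849 
toolx [-0.177  0.984 -0.   ] y [ 0.984  0.177 -0.003] z [-0.003 -0.001 -1.   ] q [ 0.52  0.12 -0.22  1.24  0.    1.91]
shift [-0.3223  0.0832  0.073 ] turn [-0.0046 -0.0013  0.0062]
```

View pics/f_top.png

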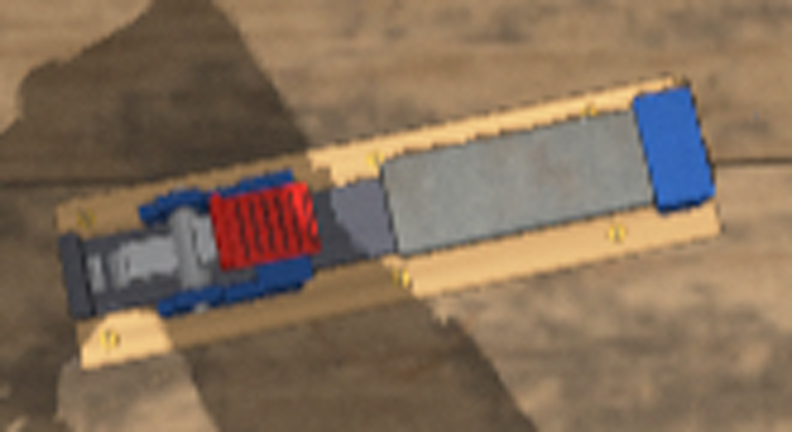

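```bash
python3 -c "
from h import *
def tc(x,y,z): return onz('top',np.array(245+x/4.8),np.array(235+y/4.8),z)
e=(tc(384,162,.046)+tc(398,252,.046))/2; print(e, e-YH*.0625)
lip=(tc(632,97,.053)+tc(655,212,.053))/2; print('lip',lip,(e-lip)@YH, lip+YH*.0575)
c=np.array([[384,162],[632,113],[653,204],[398,252]]);P=tc(c[:,0],c[:,1],.046);print(P.round(4),P[0]-P[1],P[3]-P[2],np.linalg.norm(P[0]-P[3]))
C=(tc(391,207,.046)+tc(642,159,.046))/2;print(C)
q=cams.grab_frame('side')[0]
# height check: stone +y end top corners in side view
crop(q,290,375,215,300,7,'pics/g.png')
"
```

```text
[0.49063108 0.05968314 0.046     ] [ 0.50148409 -0.00186734  0.046     ]
lip [ 0.51022352 -0.0566303   0.053     ] 0.117948568104931 [ 5.00238751e-01 -3.85218352e-06  5.30000000e-02]
[[ 0.5115  0.0622  0.046 ]
 [ 0.5308 -0.0536  0.046 ]
 [ 0.4881 -0.0606  0.046 ]
 [ 0.4698  0.0572  0.046 ]] [-0.01933578  0.11572106  0.        ] [-0.01833728  0.11781832  0.        ] 0.042028926864352494
[0.49983381 0.00140638 0.046     ]
```

View pics/g.png

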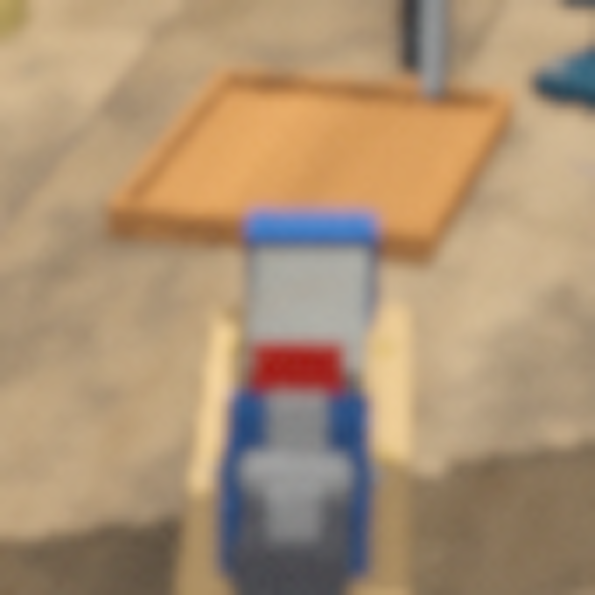

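```bash
python3 -m jog '[-0.3225,0.084,0.05,0,0,0,100, -0.3225,0.084,0.05,0,0,0,100, -0.3225,0.084,0.05,0,0,0,100, -0.3225,0.084,0.05,0,0,0,100, -0.3225,0.084,0.05,0,0,0,100, -0.3225,0.084,0.05,0,0,0,100, -0.3225,0.084,0.05,0,0,0,100, -0.3225,0.084,0.05,0,0,0,100, -0.3225,0.084,0.05,0,0,0,100, -0.3225,0.084,0.05,0,0,0,100]'
python3 -c "
from h import *
st(); go([.5008,-.001,.06],np.radians(9.5)); go([.5008,-.001,.026],np.radians(9.5))"
```

```text
clock: 10.5
ee_pos: [0.5038, -0.0037, 0.1745]
orientation: [-2.016, -2.407, 0.002]
contact_force: [-0.4, 0.3, 0.7]
gripper_width: 0.0853
t 10.5 tcp [ 0.5038 -0.0037  0.1745] F [-0.4  0.3  0.7] w 0.0853 
toolx [-0.175  0.985  0.001] y [ 0.985  0.175 -0.002] z [-0.002  0.    -1.   ] q [-0.17  0.2  -0.24  1.13  0.    1.23]
shift [ 0.0031 -0.0022  0.1145] turn [-0.002  -0.0008  0.0104]
shift [ 0.003  -0.0021  0.1485] turn [-0.002  -0.0008  0.0104]
```

```bash
python3 -m jog '[0.002,-0.0015,0.04,0,0,0.01,100, 0.002,-0.0015,0.08,0,0,0.01,100, 0.002,-0.0015,0.105,0,0,0.01,100, 0.002,-0.0015,0.115,0,0,0.01,100, 0.002,-0.0015,0.115,0,0,0.01,100]'
python3 -c "
from h import *
st(); go([.5008,-.001,.026],np.radians(9.5))
q=cams.grab_frame('side')[0]
crop(q,290,375,215,300,7,'pics/g2.png')"
```

```text
clock: 11.0
ee_pos: [0.5015, -0.0012, 0.0594]
orientation: [-2.026, -2.398, 0.002]
contact_force: [0.6, -0.0, 0.3]
gripper_width: 0.0853
t 11.0 tcp [ 0.5015 -0.0012  0.0594] F [ 0.6 -0.   0.3] w 0.0853 
toolx [-0.167  0.986  0.001] y [ 0.986  0.167 -0.003] z [-0.003  0.    -1.   ] q [-0.16  0.3  -0.42  0.85 -0.    1.24]
shift [ 0.0003 -0.0006  0.0334] turn [-0.0026 -0.0009  0.002 ]
```

View pics/g2.png

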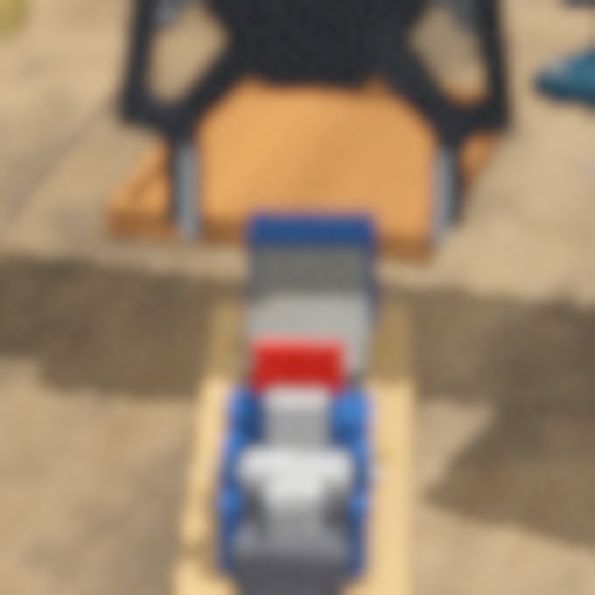

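```bash
python3 -m jog '[0,-0.0005,0.015,0,0,0.002,100, 0,-0.0005,0.028,0,0,0.002,100, 0,-0.0005,0.033,0,0,0.002,100, 0,-0.0005,0.033,0,0,0.002,70, 0,-0.0005,0.033,0,0,0.002,60, 0,-0.0005,0.033,0,0,0.002,56, 0,-0.0005,0.033,0,0,0.002,52, 0,-0.0005,0.033,0,0,0.002,40, 0,-0.0005,0.033,0,0,0.002,30, 0,-0.0005,0.033,0,0,0.002,30, 0,-0.0005,0.033,0,0,0.002,30]'
python3 -c "
from h import *
st()
q=cams.grab_frame('side')[0]
crop(q,290,375,215,300,7,'pics/g3.png')"
```

```text
clock: 12.15
ee_pos: [0.5036, -0.0027, 0.0287]
orientation: [2.03, 2.394, 0.002]
contact_force: [-1.5, 0.7, 7.4]
gripper_width: 0.0439
t 12.15 tcp [ 0.5036 -0.0027  0.0287] F [-1.5  0.7  7.4] w 0.0439 
toolx [-0.163  0.987 -0.001] y [0.987 0.163 0.002] z [ 0.003 -0.    -1.   ] q [-0.16  0.33 -0.46  0.77  0.    1.24]
```

View pics/g3.png

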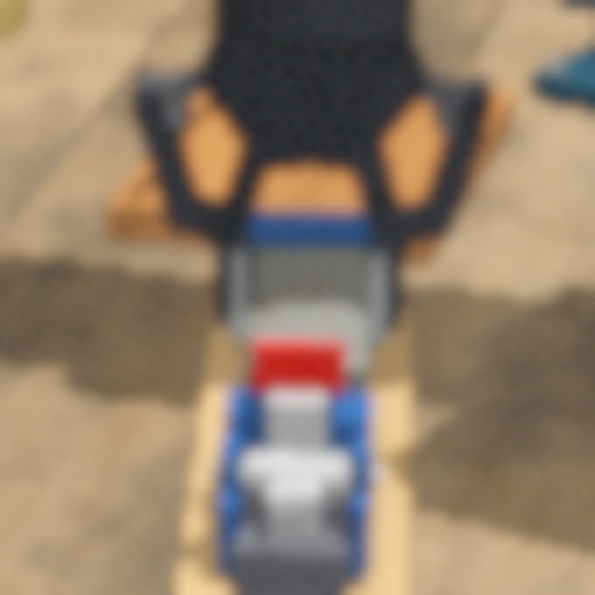

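```bash
python3 -m jog '[0,0,-0.001,0,0,0,30, 0,0,-0.001,0,0,0,30]'
python3 -m jog '[0.002,0,0,0,0,0,30, 0.004,0,0,0,0,0,30, 0.006,0,0,0,0,0,30, 0.008,0,0,0,0,0,30]'
```

```text
clock: 12.4
ee_pos: [0.5027, -0.0026, 0.0287]
orientation: [2.032, 2.395, 0.0]
contact_force: [-0.7, -0.2, 4.5]
gripper_width: 0.0437
clock: 12.8
ee_pos: [0.5019, 0.0049, 0.0287]
orientation: [2.031, 2.394, -0.0]
contact_force: [0.4, -5.4, 5.1]
gripper_width: 0.0433
```

```bash
python3 -m jog '[0.002,0,0,0,0,0,30, 0.004,0,0,0,0,0,30, 0.006,0,0,0,0,0,30, 0.008,0,0,0,0,0,30, 0.009,0,0,0,0,0,30, 0.009,0,0,0,0,0,30]'
python3 -c "
from h import *
st()
q=cams.grab_frame('side')[0]
crop(q,290,375,215,300,7,'pics/g4.png')"
```

```text
clock: 13.4
ee_pos: [0.5004, 0.0141, 0.0287]
orientation: [2.031, 2.395, 0.0]
contact_force: [0.8, -4.7, 5.9]
gripper_width: 0.0437
t 13.4 tcp [0.5004 0.0141 0.0287] F [ 0.8 -4.7  5.9] w 0.0437 
toolx [-0.163  0.987 -0.001] y [0.987 0.163 0.001] z [ 0.001 -0.001 -1.   ] q [-0.13  0.33 -0.47  0.77 -0.    1.27]
```

View pics/g4.png

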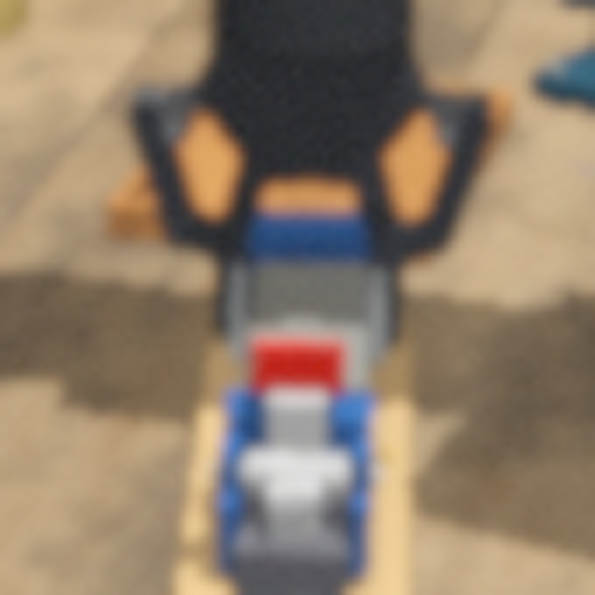

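```bash
python3 -m jog '[0,0,-0.002,0,0,0,30, 0,0,-0.004,0,0,0,30, 0,0,-0.006,0,0,0,30, 0,0,-0.006,0,0,0,30]'
python3 -m jog '[0,0,-0.005,0,0,0,30, 0,0,-0.015,0,0,0,30, 0,0,-0.03,0,0,0,30, 0,0,-0.05,0,0,0,30, 0,0,-0.07,0,0,0,30, 0,0,-0.08,0,0,0,30, 0,0,-0.08,0,0,0,30]'
python3 -c "
from h import *
st()
go([.5498,-.2689,.11],np.radians(-1.8))
q=cams.grab_frame('side')[0]
crop(q,260,400,190,295,5.5,'pics/g5.png')"
```

```text
clock: 13.85
ee_pos: [0.4991, 0.0147, 0.034]
orientation: [-2.031, -2.395, 0.0]
contact_force: [0.2, -0.5, -3.0]
gripper_width: 0.0436
clock: 14.55
ee_pos: [0.5011, 0.0141, 0.1163]
orientation: [2.03, 2.393, 0.003]
contact_force: [0.5, -0.2, -3.9]
gripper_width: 0.0434
t 14.55 tcp [0.5011 0.0141 0.1163] F [ 0.5 -0.2 -3.9] w 0.0434 
toolx [-0.163  0.987 -0.001] y [0.987 0.163 0.004] z [ 0.004 -0.001 -1.   ] q [-0.13  0.24 -0.35  0.98 -0.    1.27]
shift [-0.2871  0.0018  0.0066] turn [0.0039 0.0008 0.1954]
```

View pics/g5.png

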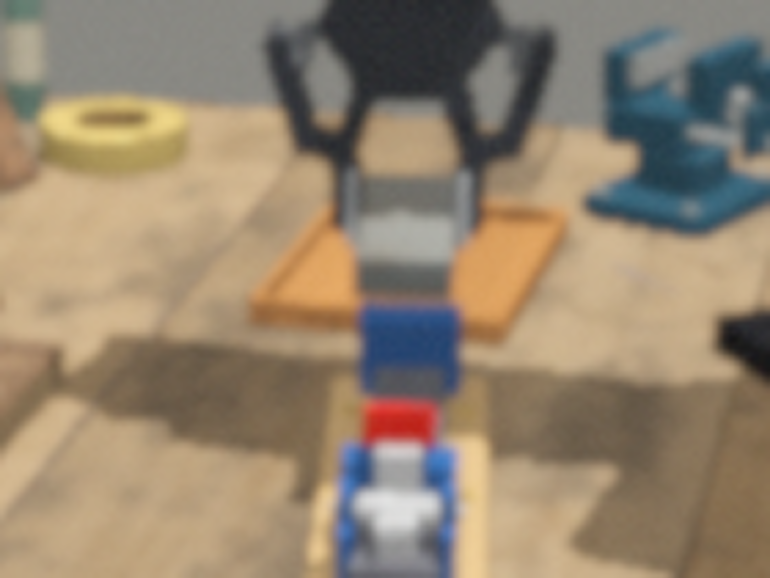

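```bash
python3 -m jog '[-0.015,0,0,0,0,0.01,30, -0.045,0,0,0,0,0.03,30, -0.075,0,0,0,0,0.05,30, -0.105,0,0,0,0,0.07,30, -0.135,0,0,0,0,0.09,30, -0.165,0,0,0,0,0.11,30, -0.195,0,0,0,0,0.13,30, -0.225,0,0,0,0,0.15,30, -0.25,0.001,0,0,0,0.17,30, -0.27,0.002,0,0,0,0.185,30, -0.28,0.002,0,0,0,0.195,30, -0.287,0.002,0,0,0,0.195,30, -0.287,0.002,0,0,0,0.195,30, -0.287,0.002,0,0,0,0.195,30]'
python3 -c "
from h import *
st()
go([.5498,-.2689,.03],np.radians(-1.8))
q=cams.grab_frame('side')[0]
crop(q,270,400,190,290,6,'pics/g6.png')
q=cams.grab_frame('top')[0]
crop(q,400,530,200,300,6,'pics/g7.png')"
```

```text
clock: 16.0
ee_pos: [0.5481, -0.2678, 0.1139]
orientation: [-2.254, -2.187, 0.0]
contact_force: [-0.6, 0.9, -2.8]
gripper_width: 0.0434
t 16.0 tcp [ 0.5481 -0.2678  0.1139] F [-0.6  0.9 -2.8] w 0.0434 
toolx [0.03  1.    0.001] y [ 1.    -0.03  -0.001] z [-0.001  0.001 -1.   ] q [-0.59  0.44 -0.06  1.07  0.    1.02]
shift [-0.0011  0.0018  0.0839] turn [-0.0009 -0.0008  0.001 ]
```

View pics/g6.png

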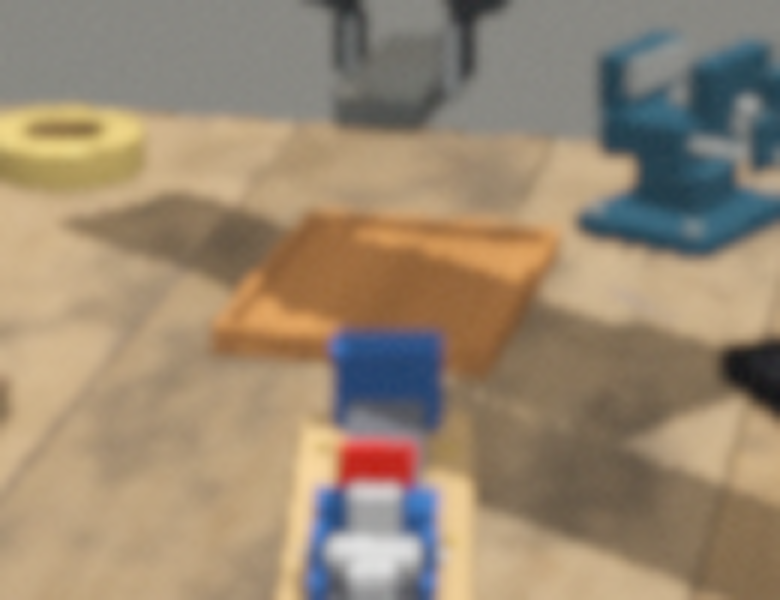

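View pics/g7.png

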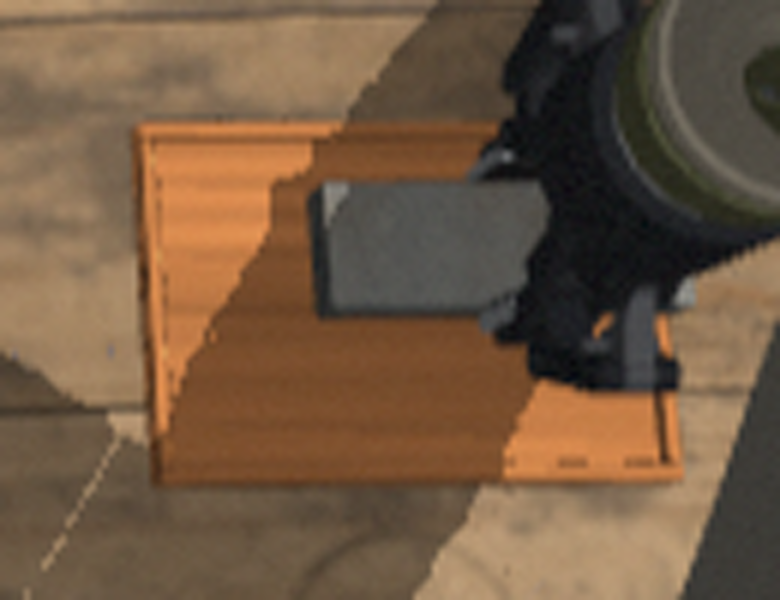

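```bash
python3 -c "
from h import *
print(onz('top',np.array(400+327/6),np.array(200+248/6),.131))"
python3 -m jog '[0,0.001,0.02,0,0,0,30, 0,0.0015,0.045,0,0,0,30, 0,0.0015,0.065,0,0,0,30, 0,0.0015,0.075,0,0,0,30, 0,0.0015,0.08,0,0,0,30, 0,0.0015,0.08,0,0,0,30]'
```

```text
[ 0.54580975 -0.20303118  0.131     ]
clock: 16.7
ee_pos: [0.55, -0.2682, 0.0342]
orientation: [-2.255, -2.187, 0.0]
contact_force: [0.3, -1.0, -4.3]
gripper_width: 0.044
```

```bash
python3 -m jog '[0,0,0.01,0,0,0,30, 0,0,0.018,0,0,0,30, 0,0,0.022,0,0,0,30, 0,0,0.022,0,0,0,30]'; python3 -m jog '[0,0,0.001,0,0,0,30, 0,0,0.002,0,0,0,30, 0,0,0.003,0,0,0,30]'
```

```text
clock: 17.1
ee_pos: [0.5494, -0.2683, 0.0114]
orientation: [-2.255, -2.186, 0.001]
contact_force: [-0.2, -0.4, -3.6]
gripper_width: 0.0438
clock: 17.4
ee_pos: [0.5503, -0.2688, 0.0095]
orientation: [2.255, 2.186, 0.0]
contact_force: [0.1, -0.1, -2.9]
gripper_width: 0.0438
```

```bash
python3 -m jog '[0,0,0.0007,0,0,0,30, 0,0,0.0014,0,0,0,30, 0,0,0.0014,0,0,0,30]'; python3 -m jog '[0,0,0.0005,0,0,0,30, 0,0,0.001,0,0,0,30, 0,0,0.001,0,0,0,30]'
```

```text
clock: 17.7
ee_pos: [0.5502, -0.2687, 0.0088]
orientation: [2.255, 2.186, 0.0]
contact_force: [-2.3, 1.9, 3.8]
gripper_width: 0.0437
clock: 18.0
ee_pos: [0.5502, -0.2687, 0.0087]
orientation: [2.255, 2.186, 0.0]
contact_force: [-5.0, 2.7, 10.9]
gripper_width: 0.0437
```

```bash
python3 -m jog '[0,0,-0.0008,0,0,0,30, 0,0,-0.0008,0,0,0,52, 0,0,-0.0008,0,0,0,58, 0,0,-0.0008,0,0,0,66, 0,0,-0.0008,0,0,0,72, 0,0,-0.0008,0,0,0,75, 0,0,-0.0008,0,0,0,75, 0,0,-0.01,0,0,0,75, 0,0,-0.03,0,0,0,75, 0,0,-0.07,0,0,0,75, 0,0,-0.11,0,0,0,75, 0,0,-0.15,0,0,0,75, 0,0,-0.19,0,0,0,75, 0,0,-0.19,0,0,0,75]'
python3 -c "
from h import *
st()
q=cams.grab_frame('side')[0]
crop(q,270,400,190,290,6,'pics/h1.png')
go([.36,.25,.25],np.radians(10))"
```

```text
clock: 19.4
ee_pos: [0.5529, -0.2705, 0.2046]
orientation: [2.247, 2.179, 0.004]
contact_force: [0.2, 0.0, 0.6]
gripper_width: 0.0642
t 19.4 tcp [ 0.5529 -0.2705  0.2046] F [0.2 0.  0.6] w 0.0642 
toolx [ 0.031  1.    -0.006] y [ 0.999 -0.031  0.01 ] z [ 0.01  -0.007 -1.   ] q [-0.59  0.39  0.09  1.26 -0.    1.02]
shift [ 0.5134 -0.2076 -0.0522] turn [ 0.0063  0.0049 -0.2055]
```

View pics/h1.png

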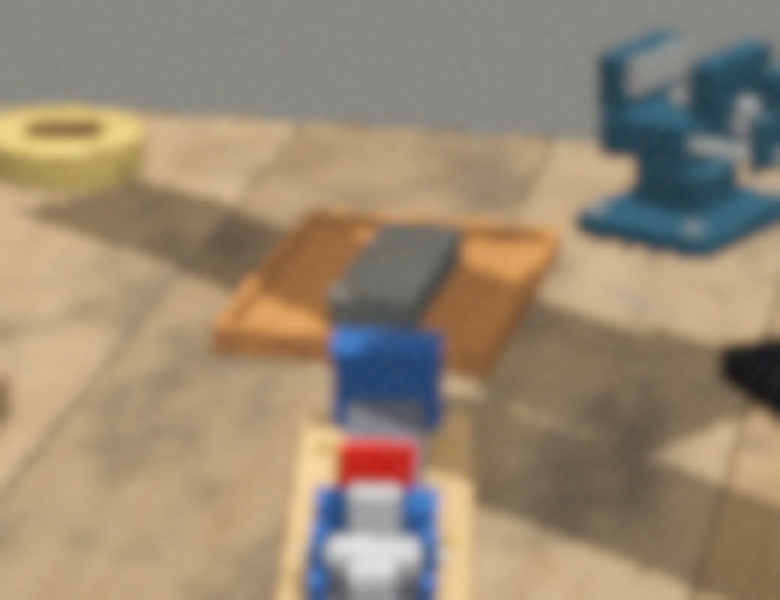

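Stone lies in the tray (crop ~(395,270)). I'll move back towards the base to clear the top view, for one final check.

```bash
python3 -m jog '[0.05,-0.03,-0.04,0,0,0,75, 0.1,-0.06,-0.05,0,0,0,75, 0.15,-0.1,-0.05,0,0,0,75, 0.15,-0.1,-0.05,0,0,0,75, 0.2,-0.13,-0.05,0,0,0,75, 0.25,-0.15,-0.05,0,0,0,75, 0.25,-0.15,-0.05,0,0,0,75, 0.25,-0.15,-0.05,0,0,0,75, 0.25,-0.15,-0.05,0,0,0,75]'
python3 -c "
from h import *
st()
q,d=cams.grab_frame('top'); cv2.imwrite('pics/i.png',q[:,:,::-1])
C=cloud('top',d);V,U=np.mgrid[0:480,0:640]
h=cv2.cvtColor(q,cv2.COLOR_RGB2HSV)
m=(U>425)&(U<510)&(V>222)&(V<280)&(h[...,1]<70)&(C[...,2]>.015)
print(m.sum(),np.percentile(C[m][:,2],[5,50,95]),cv2.minAreaRect(onz('top',U[m],V[m],.026)[:,:2].astype(np.float32)*1000))
"
```

```text
clock: 20.35
ee_pos: [0.4082, -0.0144, 0.2466]
orientation: [2.255, 2.187, -0.001]
contact_force: [-0.1, 0.4, 0.2]
gripper_width: 0.064
t 20.35 tcp [ 0.4082 -0.0144  0.2466] F [-0.1  0.4  0.2] w 0.064 
toolx [ 0.03   1.    -0.001] y [ 1.   -0.03  0.  ] z [ 0.    -0.001 -1.   ] q [-0.23 -0.01 -0.31  1.28 -0.    1.37]
4788 [0.72529986 0.7290803  0.73089251] ((546.4578247070312, -266.525634765625), (199.9161376953125, 130.69520568847656), 88.18096923828125)
```

View pics/i.png

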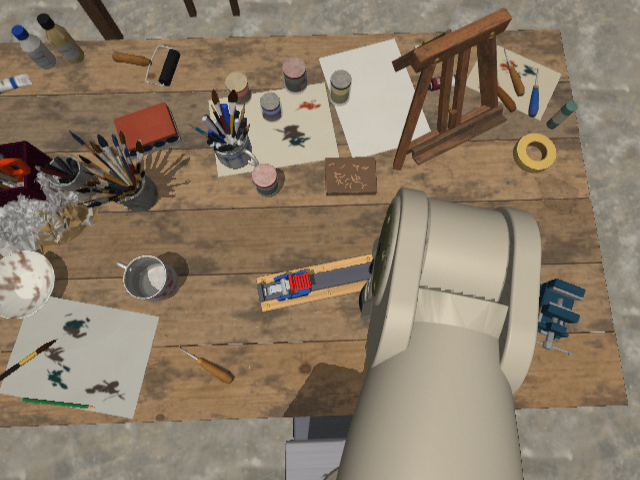

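```bash
python3 -m jog '[0.05,0,0,0,0,0,75, 0.1,0,0,0,0,0,75, 0.15,0,0,0,0,0,75, 0.2,0,0,0,0,0,75, 0.25,0,0,0,0,0,75, 0.28,0,0,0,0,0,75, 0.28,0,0,0,0,0,75, 0.28,0,0,0,0,0,75]'
python3 -c "
from h import *
st()
q,d=cams.grab_frame('top'); crop(q,245,530,205,325,2.8,'pics/j.png')
C=cloud('top',d);V,U=np.mgrid[0:480,0:640]
h=cv2.cvtColor(q,cv2.COLOR_RGB2HSV)
m=(U>425)&(U<510)&(V>222)&(V<280)&(h[...,1]<70)&(C[...,2]>.015)
print(m.sum(),np.percentile(C[m][:,2],[5,50,95]),cv2.minAreaRect(onz('top',U[m],V[m],.026)[:,:2].astype(np.float32)*1000))
"
```

```text
clock: 21.2
ee_pos: [0.4174, 0.2655, 0.2459]
orientation: [-2.256, -2.187, 0.003]
contact_force: [-0.0, 0.2, -0.4]
gripper_width: 0.0642
t 21.2 tcp [0.4174 0.2655 0.2459] F [-0.   0.2 -0.4] w 0.0642 
toolx [ 0.031  1.    -0.001] y [ 1.    -0.031 -0.001] z [-0.001 -0.001 -1.   ] q [ 0.4   0.15 -0.12  1.29 -0.    2.01]
1084 [0.0216098  0.02503527 0.02791164] ((546.8338623046875, -263.4551086425781), (126.95986938476562, 44.33605194091797), 88.20970153808594)
```

View pics/j.png

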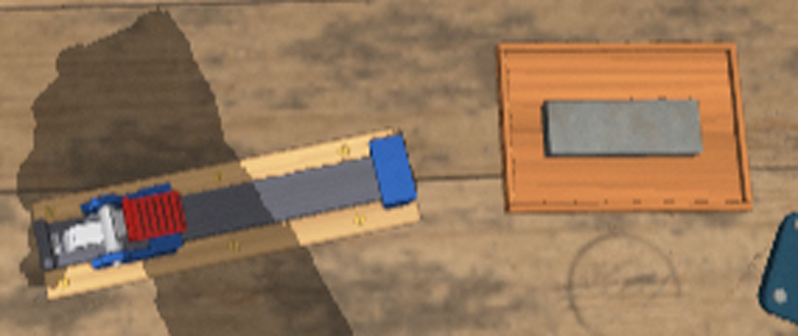

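The stone lies flat in the tray: its top is at 25 mm, against about 26 mm expected. The jaw is still back and the holder is empty, so I'm handing the job in.

```bash
python3 -c "
from station import ctrl
print(ctrl.sign_off())"
```

```text
the job is handed in; nothing more can be done
None
```

The grey stone now lies flat inside the tray, the movable jaw is all the way back, and I handed the job in at about 21 s.

- **Pawl and jaw:** I pressed the red pad down about 8 mm with the fingers shut. The peak force was about 17 N, higher than the 2 to 5 N given, because I pressed to the pad's end of travel and then pushed the jaw onto its end stop. With the pad held down, I pushed the jaw back until it stopped. In the side view this came to about 45 mm.
- **Stone:** I gripped it across its width and slid it about 16 mm towards the jaw to clear the lip. I then lifted it, lowered it until it touched the tray floor, and opened the fingers there.
- **Last checks:**
  - **Stone:** the top view shows it centred in the tray at about (0.547, -0.263), with its top about 25 mm above the table (26 mm expected).
  - **Jaw, bystanders and arm:** the jaw is still back. The ink jar, lino block and gouge look unmoved by eye in the full top view. The arm was clear, with near-zero wrist force.
- **Disagreement:** in an earlier try at that last measurement the arm covered the tray and the reading was useless. I moved the arm aside and measured again.

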